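# Load the sample carrier under the leaf spring of the stage

## Robot

A 6-joint arm with a two-finger parallel gripper is mounted at the origin on a cart in front of the work surface, level with it; the furniture and walls round the work are solid. World frame = base frame: x ahead of the robot, y to its left, z up, the work surface at z = 0. Lengths are in m, angles in rad, forces in N, time in s.
With the tool pointing down it reaches from about 0.375 to 0.975 m from the base axis. Payload 3.8 kg.
Tool frame: the origin (TCP) lies at the very end of the fingers, on their centre line; the grasp point (between the pads) lies 19 mm behind it (bot.tcp_to_grasp is the z of the grasp point in the tool frame, in m); z points along the fingers, y is the direction in which the jaws open and shut (so a half turn about z gives the same grasp; the last joint's range is limited). The gripper opens to 85 mm and grips with 20 to 120 N. Pads are 22 mm wide; open, the fingers measure 114 mm over their backs; the gripper's body (76 mm by 85 mm) begins 54 mm behind the grasp point. The pads swing forward as they close: fully open they stand 13 mm farther back than shut.
Start: joints at [-0.037, 0.264, 1.604, -0, 1.274, -0.037], TCP at [0.675, -0, 0.231] pointing down, gripper open.
Joint ranges: [-2.63, 2.63], [-0.94, 2.18], [0.31, 2.57], [-1.31, 4.45], [0, 2.66], [-2.55, 2.55]. Speed limits (rad/s): [2.57, 2.57, 3.14, 3.14, 3.14, 3.14].

## Interface

Orientations are given as a rotation vector (axis times angle).
In Python, from workcell import status, vision, job, bot gives the robot as it stands.
- The arm moves only by the tool apply_moves, never from a script. Its argument "deltas" is a list of rows, each a list of 7 numbers: the shift along the tool's x, y, z in m, then the turn, a rotation vector about the tool's x, y, z in rad, then the closure, from 0 (fully open) to 1 (shut). In form: [[x, y, z, rx, ry, rz, jaw], ...]. A call has 1 to 8 rows; each row is the pose to reach, as a shift and turn from the pose commanded when the call began, along the tool's axes at that moment; what a row does not reach only later rows make up. A row lasts 1/12 s, in which the tool goes at most 41.7 mm and 7.16 degrees, less where a joint would pass 70% of its speed; a pose out of reach is approached as far as the arm can. A call with a gripper value outside its range is refused whole. The fingers move at their own pace and stop on an object; "squeeze" is the grip in N (left out, the last holds). Time passes only in rows, so rows that repeat a pose let the fingers close. It gives the time, the measured TCP pose, the force and the opening at its end, in the units of the state.
- status.read_state(): the state, without advancing time (a new reading comes with each control period).
- vision.read_camera(name): name is "scene" or "side" or "wrist"; returns the picture (400x640x3 uint8, red, green, blue); there is no depth.
- vision.get_calibration(name): a dict with "fov_y" (degrees; the focal length in pixels is half the picture's height over the tangent of half this angle, whatever the lens; pixels are square), "cx", "cy" (the principal point, pixels), "R" (3x3) and "t" (3): a world point X has camera coordinates R X + t; the wrist camera has in their place "tool_from_camera" (4x4, takes a point from camera to tool coordinates, whose origin is the TCP and whose axes are the flange's). Camera axes: x right, y down, z forward; pixel columns grow to the right and rows downward; lengths in m; the calibration is good to about 2 mm. A picture is of the moment at which its call begins: read the wrist's pose just before it. get_calibration takes no time and is no camera call.
- job.finish_job(): hands the job in, once; it reports no verdict.
The state is a dict: "time": time; "q": joint angles; "joint_vel": joint speeds; "joint_torque": joint torques, N m; "tool_pos": TCP position; "tcp_rot": TCP orientation; "wrist_force": force on the tool from outside, world axes, zero at the start; "torque": the same for the moment, N m; "width": opening from 0.0 (shut) to 1.0 (fully open).
Only numpy, scipy, OpenCV 4.12 (cv2) and the standard library are available. Lean on these libraries where they do the work, as an engineer would, in place of code of your own. Each camera call takes 0.05 s, during which the arm holds its last target. There are 200 camera calls.

## Task

Load the sample carrier into its stage: with the fingertips on the grooved thumb pad behind its raised ridge, press the carrier down against the sprung table and, keeping it pressed, push it along the lane, under the gate bar and the leaf spring, until its front edge is fully home against the end stop; then let go. Only press and push it, never pick it up, and leave the glassware and bottles round it standing where they are.

Things in the scene. Friction and masses are not known exactly. Their poses are not given: they have to be found in the camera images.
- stage: Grey sample stage fixed on the bench, base 260 x 100 mm, from x = -125 to 135 mm in its frame. Origin on the bench surface; x runs along the lane in the loading direction (roughly away from the robot), y left, z up. Two grey rails (inner faces at y = -32 and 32 mm, tops at z = 30 mm) guide the carrier; between them a sprung dark steel table, top at z = 24 mm when up.
- gate (a point): Middle of the underside of the dark gate bar, at x = 68, z = 35.5 mm in the stage's frame. The bar crosses the lane square, 8 mm thick along it (x = 64 to 72 mm) and 10 mm high; its end posts reach z = 49.5 mm. An unpressed carrier (top at z = 40 mm) runs square into it; pressed down 5 mm or more it passes.
- stop (a point): Middle of the top of the end stop's face (x = 115 mm, z = 30 mm in the stage's frame), which the carrier's front edge must meet. The leaf spring is clamped above it, to 46 mm above the bench.
- carrier: Loose aluminium sample carrier, 140 long x 60 wide x 16 mm thick, about 0.15 kg, lying on the sprung table in front of the gate. Origin at the centre of its underside, x forward along the lane, z up. A ridge across it, 36 mm wide, from x = -25.5 to -18.5 mm, rises 7.5 mm above the top. In front of the ridge a flat top with a round white sample. Home: origin at x = 45 mm in the stage's frame.
- thumb_pad (a point): Middle of the flat grooved thumb pad, the carrier's top behind the ridge (x = -70 to -25.5 mm, full width, z = 16 mm in the carrier's frame); this point is at x = -45 mm. Press down here; fingertips sliding forward on it meet the ridge after 19.5 mm and push the carrier by it. It starts 40 mm above the bench and is 31 to 35 mm above it while pressed far enough.
- front_edge (a point): Middle of the carrier's front face (x = 70 mm, z = 10 mm in its frame).
- table (a joint): How far the sprung table is pressed down, 0 (up) to 0.009 m (bottom stop); at least 0.005 is needed to pass the gate. It carries the carrier over the whole lane. The spring pushes up with 6 N at 0, 10 N at 5 mm and 13 N at 9 mm. When the carrier is let go at home, it rises to the gate bar's underside (about 0.0045) and stays.
- leaf_spring (a joint): Lift of the leaf spring, rad: 0 hanging, about 0.13 when resting on the loaded, released carrier. A 34 mm wide steel strip behind the gate, with a turned-up toe at x = 77 mm and lowest point at x = 90, z = 31 mm in the stage's frame. The carrier pushed beneath lifts it, up to about 7 N of push is needed; then it drags, pressing down with 1.5 to 4 N.
- petri: Glass petri dish, 69 mm across, 15 mm high, on the bench to the right of the stage; bystander. Origin at the centre of its underside.
- flask: Glass conical flask, 85 mm across, 144 mm high, to the left of the stage; bystander. Origin at the centre of its underside.
- beaker: Small glass beaker, 59 mm across, 72 mm high, to the right of the stage; bystander. Origin at the centre of its underside.
- wash: Wash bottle with bent spout, 75 mm across, 253 mm high, at the right side of the bench; bystander. Origin at the centre of its underside.
- cylinder: Measuring cylinder on a foot, 63 mm across, 209 mm high, at the right rear; bystander. Origin at the centre of its underside.
Things that resemble listed ones, but are neither listed nor needed, are in the scene too. Of the things that look like the carrier, the largest one is meant.

How it is judged:
On the way, in this order (a step that is already met when the one before it is completed fails the run):
1. the carrier is pressed down at least 4 mm while it is still in front of the leaf spring (value of joint table above 0.004 m and x of carrier in the frame of stage below 0.005 m), for 0.05 s.
2. the carrier's front edge has passed under the leaf spring's lowest point, still held below the gate bar (x of carrier in the frame of stage above 0.022 m and z of carrier in the frame of stage below 0.0215 m).
At the end, for the whole second after the job is handed in: The carrier lies level and at rest in the lane with its front edge within 4 mm of the end stop, held down by the gate bar and with the leaf spring resting on it (lifted more than 0.06 rad), and it has been let go (x of carrier in the frame of stage above 0.041 m and y of carrier in the frame of stage between -0.004 and 0.004 m and z of carrier in the frame of stage below 0.0215 m and angle between the x axis of carrier and the x axis of stage, either way round below 0.06 rad and angle between carrier's own z axis and vertical below 0.06 rad and value of joint leaf_spring above 0.06 rad and linear speed of carrier below 0.01 m/s); the robot touches nothing.
It fails at once if the carrier is lifted more than 8 mm above its resting height on the table (z of carrier in the frame of stage above 0.032 m).
It fails at once if the carrier is tipped by more than 0.25 rad (angle between carrier's own z axis and vertical above 0.25 rad).
It fails at once if a bystander is moved more than 25 mm (distance of any of petri, flask, beaker, wash, cylinder from where it was at the start of the episode above 0.025 m).
It fails at once if a bystander is knocked over (angle between any of petri, flask, beaker, wash, cylinder's own z axis and vertical above 0.4 rad).
It also fails if it takes over 38 s, if anything falls off the work surface, if the arm or the gripper's body presses on something with over 40 N, if the wrist force passes 120 N, or if a joint passes its speed limit or range.

## Working session

There is one attempt and no reset: what is moved stays moved. The work goes in short steps, Python scripts to look and compute and a tool call to move; the robot and the scene stay as the last step left them, time stands still between calls to the robot, and variables do not carry over. Pictures are saved under pics/ and viewed, about 8 in all and at most 12, crops included, and the job is handed in when it is done.

Besides the shell and the picture viewer there is one more tool, called after "Emit:" in YAML: its name, and indented under it one key for each argument. apply_moves: Moves the arm, as the interface text tells. Its arguments: {"type":"object","properties":{"deltas":{"type":"array","items":{"type":"array","items":{"type":"number"}}},"squeeze":{"type":"number"}},"required":["deltas"]}

```bash
mkdir -p pics; cat > h.py <<'E'
import numpy as np, cv2
from scipy.spatial.transform import Rotation as Ro
from workcell import status, vision, job, bot
def cam(n, s=None):
    c=vision.get_calibration(n); f=200/np.tan(np.radians(c['fov_y'])/2)
    if 'R' in c: R=np.array(c['R']);t=np.array(c['t']); o=-R.T@t; Rw=R.T
    else:
        T=np.array(c['tool_from_camera']); Rt=Ro.from_rotvec(s['tcp_rot']).as_matrix()
        Rw=Rt@T[:3,:3]; o=Rt@T[:3,3]+np.array(s['tool_pos'])
    return f,c['cx'],c['cy'],Rw,o
def ray(C,u,v,z):
    f,cx,cy,Rw,o=C; d=Rw@np.array([(u-cx)/f,(v-cy)/f,1]); return o+d*(z-o[2])/d[2]
def proj(C,X):
    f,cx,cy,Rw,o=C; p=Rw.T@(np.array(X)-o); return p[:2]/p[2]*f+[cx,cy]
def snap(n,fn):
    s=status.read_state(); im=vision.read_camera(n); cv2.imwrite('pics/'+fn,im[:,:,::-1]); return s,im
E
python3 - <<'E'
from h import *
a=snap('scene','a.png')[1];b=snap('side','b.png')[1];s,c=snap('wrist','c.png')
cv2.imwrite('pics/abc.png',cv2.resize(np.vstack([a,b])[:,:,::-1],(480,600)))
print(s)
for n in ('scene','side','wrist'): print(n,vision.get_calibration(n)); print(cam(n,s)[3:])
E
```

```text
{'time': 0.1, 'q': array([-3.69264603e-02,  2.64650815e-01,  1.60521174e+00,  1.54186195e-05,
        1.27370606e+00, -3.69054246e-02]), 'joint_vel': array([-5.67648457e-04, -8.63386308e-05, -2.78707577e-03, -3.67655292e-04,
       -3.58088897e-04,  4.24082416e-04]), 'joint_torque': array([ 2.96398039e-04, -5.16707003e+01, -3.68589377e+01,  1.30520286e-05,
        6.22219843e-03,  5.24967299e-05]), 'tool_pos': array([6.74353050e-01, 9.32016427e-06, 2.30118594e-01]), 'tcp_rot': array([-2.22043849e+00, -2.22038173e+00,  2.09431796e-03]), 'wrist_force': array([0.35025661, 0.39168519, 0.73340682]), 'torque': array([-0.08110039, -0.04202094,  0.00792352]), 'width': 0.9946091230221973}
scene {'fov_y': 57.813604273061884, 'cx': 321.5743037780074, 'cy': 203.1541023179958, 'R': array([[ 0.64369451, -0.76518076, -0.01248148],
       [-0.60539316, -0.49916361, -0.61994742],
       [ 0.46814154,  0.40661295, -0.78454408]]), 't': array([-0.46549663,  0.34020002,  0.64923762])}
(array([[ 0.64369451, -0.60539316,  0.46814154],
       [-0.76518076, -0.49916361,  0.40661295],
       [-0.01248148, -0.
[... 493 characters left out ...]
0.56157397]]), array([0.18227338, 0.49653059, 0.54304833]))
wrist {'fov_y': 61.34113430196641, 'cx': 317.51556311566526, 'cy': 199.87705567389978, 'tool_from_camera': array([[ 1.54969593e-03, -9.62957924e-01, -2.69647242e-01,
         6.89874779e-02],
       [ 9.99998073e-01,  1.81722048e-03, -7.42503110e-04,
        -3.35505697e-04],
       [ 1.20500775e-03, -2.69645572e-01,  9.62958885e-01,
        -1.42702763e-01],
       [ 0.00000000e+00,  0.00000000e+00,  0.00000000e+00,
         1.00000000e+00]])}
(array([[ 0.99999379,  0.00232482, -0.00265037],
       [ 0.00152432, -0.96298161, -0.26956279],
       [-0.00317895,  0.26955707, -0.96297917]]), array([0.67430102, 0.06898429, 0.37282779]))
```

View pics/a.png

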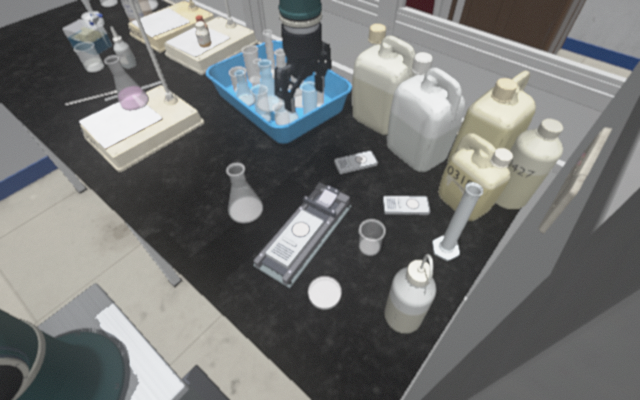

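View pics/c.png

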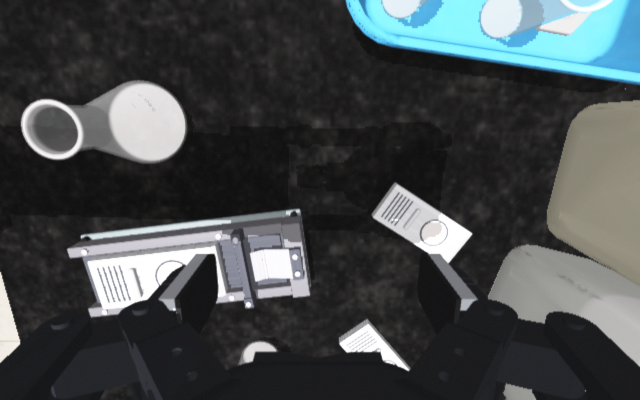

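Candidates in the wrist picture: the carrier in the stage (~150,280), and lookalikes at (425,220) and (372,345). The first is clearly the largest and lies in the lane, so I'll check it in a close crop.

```bash
python3 - <<'E'
import cv2
c=cv2.imread('pics/c.png')[190:330,50:330]; cv2.imwrite('pics/d.png',cv2.resize(c,(784,392),interpolation=cv2.INTER_CUBIC))
a=cv2.imread('pics/a.png')[170:300,240:370]; cv2.imwrite('pics/e.png',cv2.resize(a,(598,598),interpolation=cv2.INTER_CUBIC))
E
```

```text
(no output)
```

View pics/d.png

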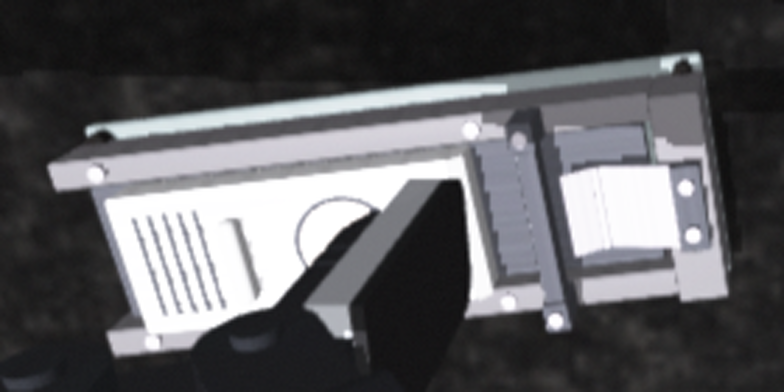

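View pics/e.png

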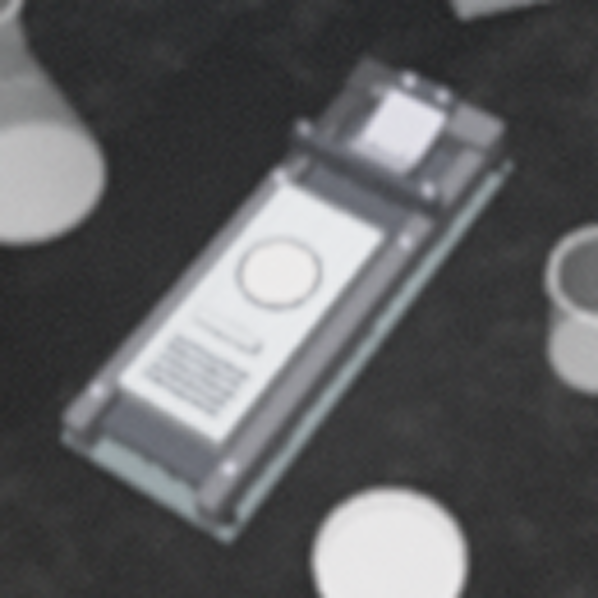

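```bash
python3 - <<'E'
from h import *
s=status.read_state()
W=cam('wrist',s);S=cam('scene')
for C,sc,ox,oy,P in ((W,2.8,50,190,[(106,202),(150,332),(462,158),(492,300),(519,140),(555,321)]),(S,4.6,240,170,[(120,384),(220,440),(283,183),(386,232),(304,128),(430,190)])):
    w=[ray(C,u/sc+ox,v/sc+oy,.0495 if i>3 else .04)[:2] for i,(u,v) in enumerate(P)]
    print(np.round(w,4))
    d1=w[2]-w[0];d2=w[3]-w[1];g=w[5]-w[4]
    print('yaw',np.arctan2(d1[1],d1[0]),np.arctan2(d2[1],d2[0]),np.arctan2(g[0],-g[1]),'c',sum(w[:4])/4,'gate',(w[4]+w[5])/2, np.linalg.norm(d1),np.linalg.norm(d2),np.linalg.norm(g))
print('flask',ray(S,243,208,0),'petri',ray(S,325,293,.0075),'beaker',ray(S,370,245,0))
E
```

```text
[[ 0.4247 -0.0948]
 [ 0.4321 -0.1522]
 [ 0.5641 -0.076 ]
 [ 0.5712 -0.1372]
 [ 0.5889 -0.0647]
 [ 0.598  -0.1405]]
yaw 0.13402636818357647 0.10782178029837354 0.12058499664683381 c [ 0.49802083 -0.11507321] gate [ 0.59344112 -0.10257097] 0.1406390059034607 0.13992920759906327 0.07632597963879713
[[ 0.4232 -0.0975]
 [ 0.4317 -0.1536]
 [ 0.5591 -0.0773]
 [ 0.569  -0.1374]
 [ 0.5874 -0.0671]
 [ 0.5976 -0.1422]]
yaw 0.1477870468811041 0.11767402745782077 0.13454132985538178 c [ 0.49575085 -0.11644772] gate [ 0.5924892  -0.10463365] 0.1373538188855012 0.13820422196980034 0.07583166662527224
flask [0.49136952 0.06136381 0.        ] petri [ 0.44577693 -0.24278063  0.0075    ] beaker [ 0.60497433 -0.24494861  0.        ]
```

The wrist and scene views agree within 2 mm: carrier centre ≈ (0.497, -0.116), yaw ≈ 0.125, pad ≈ (0.453, -0.121). I'll go above the pad, close the jaws and turn them across the lane.

Emit:
apply_moves:
  deltas:
    - [-0.121,-0.22,0.07,0,0,1.446,1]
    - [-0.121,-0.22,0.07,0,0,1.446,1]
    - [-0.121,-0.22,0.07,0,0,1.446,1]
    - [-0.121,-0.22,0.07,0,0,1.446,1]
    - [-0.121,-0.22,0.07,0,0,1.446,1]
    - [-0.121,-0.22,0.07,0,0,1.446,1]
    - [-0.121,-0.22,0.07,0,0,1.446,1]
    - [-0.121,-0.22,0.07,0,0,1.446,1]
  squeeze: 40

```text
time: 0.82
tool_pos: [0.4504, -0.1216, 0.159]
tcp_rot: [-3.016, -0.871, 0.007]
wrist_force: [-0.4, 0.5, 0.3]
width: 0.001
```

Emit:
apply_moves:
  deltas:
    - [0,0,0,0,0,0.437,1]
    - [0,0,0,0,0,0.437,1]
    - [0,0,0,0,0,0.437,1]
    - [0,0,0,0,0,0.437,1]
    - [0,0,0,0,0,0.437,1]
    - [0,0,0,0,0,0.437,1]

```text
time: 1.32
tool_pos: [0.4548, -0.1209, 0.1611]
tcp_rot: [-3.134, -0.213, 0.0]
wrist_force: [-0.5, -0.2, 1.5]
width: -0.002
```

```bash
python3 - <<'E'
from h import *
s,_=snap('wrist','f.png'); print(s['tool_pos'],Ro.from_rotvec(s['tcp_rot']).as_matrix().round(4))
W=cam('wrist',s);print('tip px',proj(W,s['tool_pos']))
E
```

```text
[ 0.45478852 -0.12094554  0.16111122] [[ 9.908e-01  1.354e-01 -3.000e-04]
 [ 1.354e-01 -9.908e-01  1.000e-04]
 [-3.000e-04 -1.000e-04 -1.000e+00]]
tip px [318.81369837 258.10367162]
```

View pics/f.png

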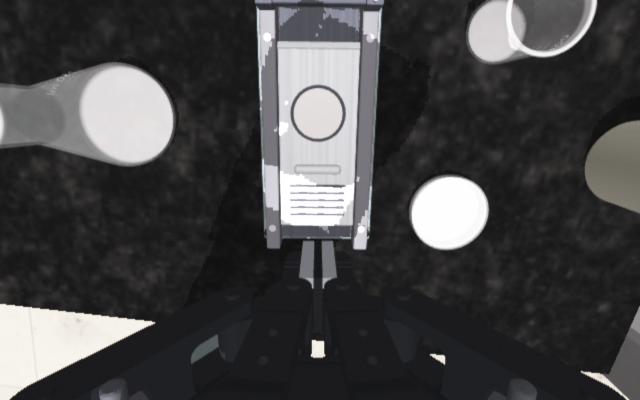

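```bash
python3 - <<'E'
from h import *
s=status.read_state();W=cam('wrist',s);p=np.array(s['tool_pos']);R=Ro.from_rotvec(s['tcp_rot']).as_matrix()
for n,u,v,z in (('BL',280,226,.04),('BR',356,226,.04),('FL',277,46,.04),('FR',360,46,.04),('rL',294,169,.0475),('rR',341,169,.0475),('railL0',264,245,.03),('railR0',370,245,.03),('railL1',257,10,.03),('railR1',383,10,.03),('disc',318.5,113,.04)):
    w=ray(W,u,v,z);print(n,w[:2].round(4),'tool',(R.T@(w-p))[:2].round(4))
E
```

```text
BL [ 0.422  -0.0933] tool [-0.0288 -0.0318]
BR [ 0.4306 -0.1559] tool [-0.0287  0.0313]
FL [ 0.5586 -0.0765] tool [ 0.1089 -0.03  ]
FR [ 0.5668 -0.1357] tool [0.109  0.0298]
rL [ 0.4727 -0.0995] tool [ 0.0206 -0.0188]
rR [ 0.4776 -0.1354] tool [0.0207 0.0174]
railL0 [ 0.3986 -0.0806] tool [-0.0502 -0.0475]
railR0 [ 0.4114 -0.1727] tool [-0.05    0.0454]
railL1 [ 0.582  -0.0582] tool [ 0.1346 -0.0449]
railR1 [ 0.5946 -0.1491] tool [0.1347 0.0468]
disc [ 0.5164 -0.1125] tool [ 0.0622 -0.    ]
```

Emit:
apply_moves:
  deltas:
    - [-0.004,0,0.04,0,0,0.005,1]
    - [-0.004,0,0.08,0,0,0.005,1]
    - [-0.004,0,0.105,0,0,0.005,1]
    - [-0.004,0,0.112,0,0,0.005,1]
    - [-0.004,0,0.112,0,0,0.005,1]
    - [-0.004,0,0.112,0,0,0.005,1]

```text
time: 1.87
tool_pos: [0.4517, -0.1217, 0.0499]
tcp_rot: [3.135, 0.203, 0.001]
wrist_force: [0.4, -0.3, 0.1]
width: -0.002
```

```bash
python3 - <<'E'
from h import *
s=status.read_state();print(s['tool_pos'],s['wrist_force'],s['time'])
s,a=snap('scene','g.png');b=snap('side','g2.png')[1]
S=cam('scene');u,v=proj(S,s['tool_pos']).astype(int);B=cam('side');u2,v2=proj(B,s['tool_pos']).astype(int);print(u,v,u2,v2)
f=lambda i,u,v:cv2.resize(i[max(v-60,0):v+60,max(u-60,0):u+60,::-1],(400,400),interpolation=cv2.INTER_CUBIC)
cv2.imwrite('pics/g3.png',np.hstack([f(a,u,v),f(b,u2,v2)]))
E
```

```text
[ 0.45167191 -0.12169624  0.04994294] [ 0.38385829 -0.307041    0.10546044] 1.8667
282 248 376 214
```

View pics/g3.png

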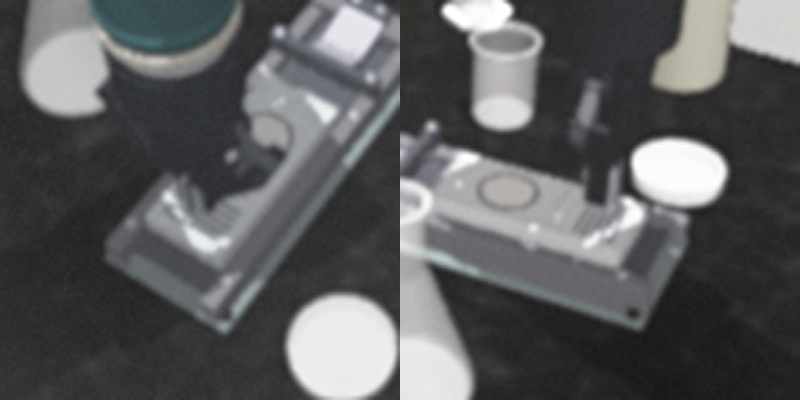

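The fingertips are centred over the grooves behind the ridge. Pressing now.

Emit:
apply_moves:
  deltas:
    - [0,0,0.006,0,0,0,1]
    - [0,0,0.01,0,0,0,1]
    - [0,0,0.013,0,0,0,1]
    - [0,0,0.0155,0,0,0,1]
    - [0,0,0.017,0,0,0,1]
    - [0,0,0.017,0,0,0,1]
    - [0,0,0.017,0,0,0,1]

```text
time: 2.55
tool_pos: [0.4525, -0.122, 0.0337]
tcp_rot: [3.134, 0.202, 0.004]
wrist_force: [-1.2, 0.5, 8.6]
width: -0.0
```

Emit:
apply_moves:
  deltas:
    - [0,0,0.0012,0,0,0,1]
    - [0.003,0,0.0012,0,0,0,1]
    - [0.007,0,0.0012,0,0,0,1]
    - [0.011,0,0.0012,0,0,0,1]
    - [0.015,0,0.0012,0,0,0,1]
    - [0.019,0,0.0012,0,0,0,1]
    - [0.023,0,0.0012,0,0,0,1]
    - [0.025,0,0.0012,0,0,0,1]

```text
time: 3.22
tool_pos: [0.4747, -0.1185, 0.0316]
tcp_rot: [-3.135, -0.203, 0.005]
wrist_force: [-5.3, -1.0, 10.0]
width: -0.002
```

```bash
python3 - <<'E'
from h import *
s,c=snap('wrist','i.png');print(s['tool_pos'],s['wrist_force'],s['time'],Ro.from_rotvec(s['tcp_rot']).as_matrix()[:,0])
E
```

```text
[ 0.47467543 -0.11845395  0.03160912] [-5.3047184  -1.02888976 10.02682288] 3.2167 [ 0.99162621  0.12909926 -0.0032924 ]
```

View pics/i.png

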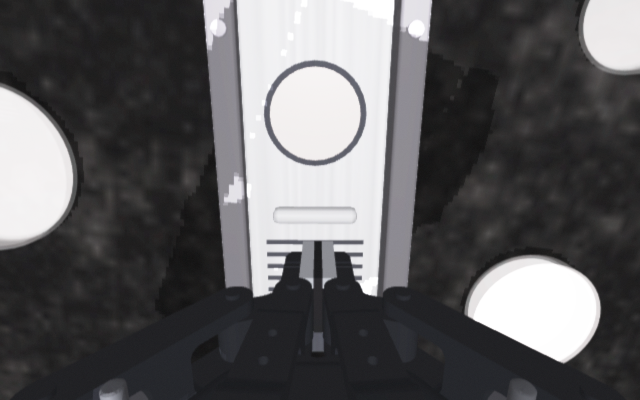

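```bash
python3 - <<'E'
from h import *
s=status.read_state();W=cam('wrist',s);p=np.array(s['tool_pos']);R=Ro.from_rotvec(s['tcp_rot']).as_matrix()
for n,u,v,z in (('ridge back',315,222,.038),('ridgefront',315,207,.039),('disc',315,113,.032),('tipfront',318,240,.0316),('railL',245,280,.03),('railR',386,280,.03),('cL',267,280,.032),('cR',363,280,.032)):
    w=ray(W,u,v,z);print(n,w[:2].round(4),'tool',(R.T@(w-p))[:2].round(4))
E
```

```text
ridge back [ 0.4945 -0.1142] tool [ 0.0199 -0.0017]
ridgefront [ 0.5015 -0.1133] tool [ 0.0269 -0.0017]
disc [ 0.5392 -0.1084] tool [ 0.065  -0.0017]
tipfront [ 0.4838 -0.1169] tool [ 0.009  -0.0004]
railL [ 0.4582 -0.0852] tool [-0.0123 -0.0352]
railR [ 0.467  -0.1518] tool [-0.0122  0.0321]
cL [ 0.4608 -0.0958] tool [-0.0112 -0.0243]
cR [ 0.4667 -0.1405] tool [-0.0111  0.0208]
```

Emit:
apply_moves:
  deltas:
    - [0.004,0,0,0,0,0,1]
    - [0.008,0,0,0,0,0,1]
    - [0.012,0,0,0,0,0,1]
    - [0.016,0,0,0,0,0,1]
    - [0.02,0,0,0,0,0,1]
    - [0.024,0,0,0,0,0,1]
    - [0.028,0,0,0,0,0,1]
    - [0.032,0,0,0,0,0,1]

```text
time: 3.93
tool_pos: [0.506, -0.1143, 0.0315]
tcp_rot: [-3.135, -0.203, 0.006]
wrist_force: [-6.7, -0.8, 9.2]
width: 0.001
```

Emit:
apply_moves:
  deltas:
    - [0.004,0,0,0,0,0,1]
    - [0.008,0,0,0,0,0,1]
    - [0.012,0,0,0,0,0,1]
    - [0.016,0,0,0,0,0,1]

```text
time: 4.27
tool_pos: [0.521, -0.1122, 0.0311]
tcp_rot: [-3.134, -0.203, 0.009]
wrist_force: [-6.6, -0.9, 9.3]
width: -0.001
```

```bash
python3 - <<'E'
from h import *
s,c=snap('wrist','j.png');print(s['tool_pos'],s['wrist_force'],s['time'],Ro.from_rotvec(s['tcp_rot']).as_matrix()[:,0])
E
```

```text
[ 0.52102851 -0.11221566  0.03111131] [-6.58594269 -0.88055001  9.29923411] 4.2667 [ 0.99162993  0.12899821 -0.00543565]
```

View pics/j.png

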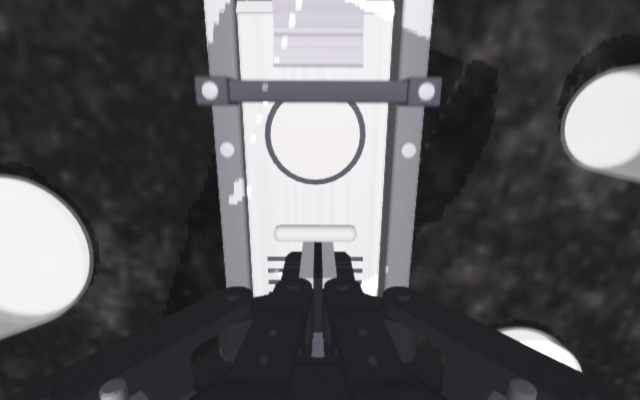

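Emit:
apply_moves:
  deltas:
    - [0.003,0,0,0,0,0,1]
    - [0.006,0,0,0,0,0,1]
    - [0.009,0,0,0,0,0,1]
    - [0.011,0,0,0,0,0,1]
    - [0.011,0,0,0,0,0,1]

```text
time: 4.73
tool_pos: [0.5323, -0.1108, 0.0312]
tcp_rot: [-3.135, -0.203, 0.007]
wrist_force: [-6.4, -1.3, 7.2]
width: -0.0
```

Emit:
apply_moves:
  deltas:
    - [0.001,0,0,0,0,0,1]
    - [0.002,0,0,0,0,0,1]
    - [0.002,0,0,0,0,0,1]

```text
time: 4.98
tool_pos: [0.534, -0.1105, 0.0311]
tcp_rot: [-3.134, -0.203, 0.008]
wrist_force: [-6.5, -1.3, 8.9]
width: -0.002
```

Emit:
apply_moves:
  deltas:
    - [0.001,0,0,0,0,0,1]
    - [0.002,0,0,0,0,0,1]
    - [0.002,0,0,0,0,0,1]

```text
time: 5.23
tool_pos: [0.5344, -0.1105, 0.031]
tcp_rot: [-3.134, -0.204, 0.014]
wrist_force: [-11.7, -1.6, 12.6]
width: -0.001
```

Emit:
apply_moves:
  deltas:
    - [0.001,0,0,0,0,0,1]
    - [0.002,0,0,0,0,0,1]
    - [0.002,0,0,0,0,0,1]

```text
time: 5.48
tool_pos: [0.5344, -0.1104, 0.031]
tcp_rot: [-3.134, -0.204, 0.02]
wrist_force: [-16.7, -3.1, 17.8]
width: 0.001
```

Forward motion stopped with the force rising to 17 N at the predicted home position, so the carrier is on the stop. I'll ease the push and lift straight up.

Emit:
apply_moves:
  deltas:
    - [-0.002,0,0,0,0,0,1]
    - [-0.0025,0,-0.003,0,0,0,1]
    - [-0.0025,0,-0.006,0,0,0,1]
    - [-0.003,0,-0.012,0,0,0,1]
    - [-0.004,0,-0.025,0,0,0,1]
    - [-0.004,0,-0.05,0,0,0,1]
    - [-0.004,0,-0.08,0,0,0,1]
    - [-0.004,0,-0.08,0,0,0,1]

```text
time: 6.15
tool_pos: [0.5416, -0.1117, 0.1186]
tcp_rot: [3.131, 0.202, 0.019]
wrist_force: [1.1, -0.8, 0.4]
width: -0.001
```

```bash
python3 - <<'E'
from h import *
s,c=snap('wrist','k.png');print(s['tool_pos'],s['wrist_force'],s['time'])
b=snap('side','k2.png')[1]; B=cam('side');u,v=proj(B,[.57,-.107,.04]).astype(int)
cv2.imwrite('pics/k3.png',np.hstack([c[:,120:520,::-1],cv2.resize(b[v-60:v+60,u-60:u+60,::-1],(400,400),interpolation=cv2.INTER_CUBIC)]))
E
```

```text
[ 0.54164681 -0.11165168  0.11855841] [ 1.08697565 -0.79163702  0.38780723] 6.15
```

View pics/k3.png

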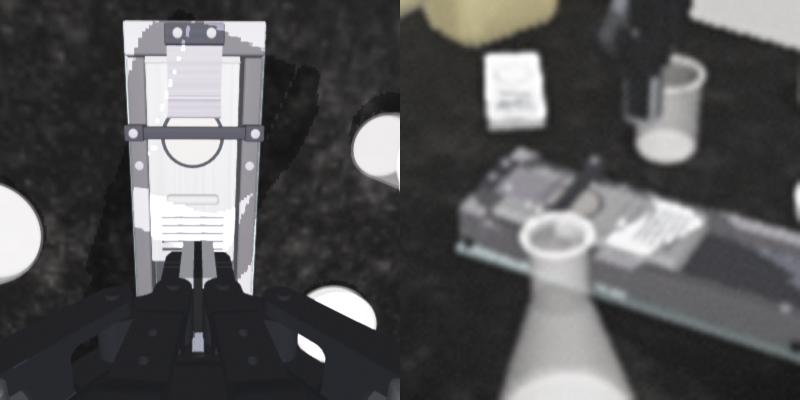

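```bash
python3 - <<'E'
from h import *
s=status.read_state();W=cam('wrist',s);p=np.array(s['tool_pos']);R=Ro.from_rotvec(s['tcp_rot']).as_matrix()
t=lambda u,v,z:(R.T@(ray(W,u,v,z)-p))[:2].round(4)
print('gate',t(315,133,.0455),'ridge',t(313,199,.043),'disc',t(313,137,.0355))
c=cv2.imread('pics/k.png')[10:80,230:400];cv2.imwrite('pics/l.png',cv2.resize(c,(782,322),interpolation=cv2.INTER_CUBIC))
E
```

```text
gate [ 0.0514 -0.0023] ridge [ 0.0085 -0.0036] disc [ 0.0481 -0.0036]
```

View pics/l.png

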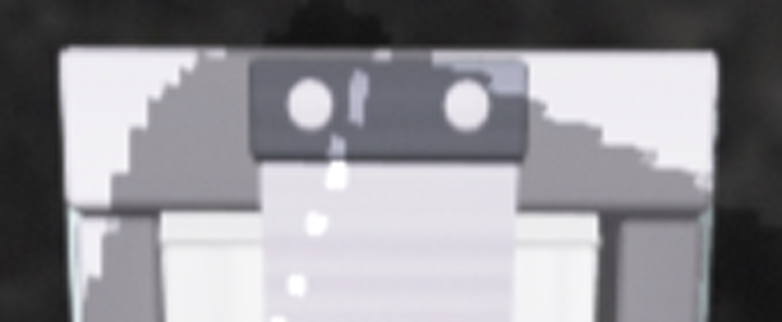

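```bash
python3 -c "
from h import *
print(job.finish_job())"
```

```text
the job is handed in; nothing more can be done
None
```

I pressed the carrier down about 8 mm on its thumb pad, pushed it under the gate bar and leaf spring to the end stop, let go, and handed the job in. The hand-in reports no verdict.

- **Push:** The fingertips first carried the carrier by friction, then met the ridge and pushed by it. At the stop, forward motion ended and the force rose to about 17 N. I then eased off and lifted the gripper straight up, at about 5.5 s of the 38 s allowed.
- **Position:** The last close picture shows the front edge against the stop with no visible gap and the leaf spring lying on the carrier. The ridge measured 43 mm behind the gate against 45 mm expected at home, which is within the 2 mm calibration. It appeared straight and centred between the rails.
- **Release and surroundings:** The gripper was about 85 mm above the carrier with wrist forces near zero. I saw no bystander disturbed in the pictures, but I did not measure their positions again.
- **Not checked:** I did not measure the leaf spring's lift or the carrier's final height directly.

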